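# Start a wax batch and hold up the one full pot

## Robot

A 6-joint arm with a two-finger parallel gripper is mounted at the origin on a cart in front of the work surface, level with it; the furniture and walls round the work are solid. World frame = base frame: x ahead of the robot, y to its left, z up, the work surface at z = 0. Lengths are in m, angles in degrees, forces in N, time in s.
With the tool pointing down it reaches from about 0.375 to 0.9 m from the base axis. Payload 3.1 kg.
Tool frame: the origin (TCP) lies on the centre line of the jaws, within the pads' length; the fingertips stand 17 mm ahead of it and the grasp point (between the pads) lies 2 mm behind it; z points along the fingers, y is the line along which they close (so a half turn about z gives the same grasp; the last joint's range is limited). The gripper opens to 87 mm and grips with 3 to 60 N. Pads are 19 mm wide; open, the fingers measure 117 mm over their backs; the gripper's body (75 mm by 190 mm) begins 51 mm behind the grasp point.
Start: joints at [-76.232, 30.224, 82.088, -0, 67.689, -10.227], TCP at [0.254, -0.571, 0.24] pointing down, gripper open.
Joint ranges: [-176.69, 176.69], [-43.24, 126.21], [12.49, 139.97], [-82, 262], [0, 151.66], [-163.58, 163.58]. Speed limits (degrees/s): [159.86, 159.86, 180, 180, 180, 180].

## Interface

Orientations are given as a 3x3 rotation matrix whose columns are the frame's x, y, z axes.
In Python, from rig import bot, imaging, finder gives the robot as it stands. The module is installed in compiled form; this text tells all that it offers.
- The arm moves only by the tool play_rows, never from a script. Its argument "motion" is a list that holds one entry, the list of rows, each a list of 6 numbers: the shift along the tool's x, y, z in normalised numbers (1 is 0.6 m), then the turn, a rotation vector about the tool's x, y, z in shares of 45 degrees (1.0 is 45 degrees). In form: [[[dx, dy, dz, wx, wy, wz], ...]]. A call has 1 to 8 rows; each row is the pose to reach, as a shift and turn from the pose commanded when the call began, along the tool's axes at that moment; what a row does not reach only later rows make up. A row lasts 1/12 s, in which the tool goes at most 41.7 mm and 7.16 degrees, less where a joint would pass 70% of its speed; a pose out of reach is approached as far as the arm can. Shift and turn numbers lie between -1 and 1, and a call with a number outside is refused. A call with a gripper value outside its range is refused whole. "fingers" is the finger opening in m, from 0 to 0.087, set as the call begins (left out, the last holds). The fingers move at their own pace and stop on an object; the grip force is fixed at half the most. Time passes only in rows, so rows that repeat a pose let the fingers close. It gives the time, the measured TCP pose, the force, the opening and the grip force at its end, in the units of the state.
- bot.read_state(): the state, without advancing time (a new reading comes with each control period).
- imaging.capture(name): name is "scene" or "side" or "wrist"; returns a dict with "frame" (480x640x3 uint8, red, green, blue), "camera_matrix" (3x3 intrinsics, pixels), "R" (3x3) and "t" (3): a world point X has camera coordinates R X + t. Camera axes: x right, y down, z forward; pixel columns grow to the right and rows downward; lengths in m; the calibration is good to about 2 mm. A picture is of the moment at which its call begins. There is no depth.
- bot.hand_in(): hands the job in; it is judged then, once.
Trained networks look in the newest picture that a camera, given by its name, has taken for a name from the list of things; names that differ only in an ending like _2 or _b are one class to them, and where a whole thing is asked for, a point or a joint stands for the part that bears it (a point fixed in the world has none). Each returns a list of dicts, best first, with "confidence" (0 to 1); they miss things now and then, are a little off and sometimes report something else, mostly with a low value. They report only what shows in the picture. A call takes as long as a camera call.
- finder.recognise(camera, name): "at" ([x, y, z] in m, in world coordinates, good to about 4 mm: the middle of the surface that is visible of it).
- finder.outline_of(camera, name): "pixels" (480x640 bool, what is visible of it).
The state is a dict: "time_s": time; "joint_positions": joint angles; "qvel": joint speeds; "tau": joint torques, N m; "position": TCP position; "tcp_rot": TCP orientation; "force": force on the tool from outside, world axes, zero at the start; "moment": the same for the moment, N m; "opening": opening from 0.0 (shut) to 1.0 (fully open); "grasp_force": force on a finger pad.
Only numpy, scipy, OpenCV 4.12 (cv2) and the standard library are available. Lean on these libraries where they do the work, as an engineer would, in place of code of your own. Each camera call takes 0.05 s, during which the arm holds its last target. There are 200 camera calls.

## Task

Start a wax batch: take the steel scoop by its handle, tip all four wax discs off its open front into the big mixing bowl, then put the scoop back down flat on the worktop and let go of it. Of the three identical closed pots only one is full: lift each clear of its mat in turn to feel which is the heaviest, keeping it upright and standing it on the mat again before you lift the next. Finish while holding the heaviest pot in the gripper, upright and still, over the bowl and well above its rim, so that I can open it and scoop from it (do not put it down or let go), with the other two pots left standing upright on the mat and the bowl on the worktop.

Things in the scene. Friction and masses are not known exactly. Their poses are not given: they have to be found in the camera images.
- scoop: Flat-bottomed polished steel scoop, about 110 g, loose on the worktop. Pan 112 mm long (x) and 84 mm wide (y), sheet 3 mm, back and side walls 26 mm high, the side walls 16 mm over the last 43 mm; the front (+x end) is open and a straight level handle sticks out behind (-x). Origin: centre of the pan's underside; x to the open front, z up.
- scoop_lip (a point): Middle of the scoop's open front edge, on the upper side of the floor: 56 mm ahead (+x) of the scoop's origin, 3 mm up.
- scoop_grip (a point): Middle of the scoop's handle, 111 mm behind (-x) the scoop's origin and 25 mm above its underside. The handle is a flat-sided bar along the scoop's x axis, 16 mm wide (y), 18 mm high, 78 mm long; its underside is 16 mm above the worktop. Scoop and discs are front-heavy about it (0.1 N m): grip firmly, 40 N or more.
- disc_0: A loose disc of hard wax, 34 mm across and 13 mm thick, about 12 g, lying on the scoop at the start. Origin: centre of its flat underside; z: its axis. Wax slides easily on the polished steel: it starts to move once the scoop is tipped about 15 to 22 degrees and runs off freely at 35 to 40 degrees.
- disc_1: A loose disc of hard wax, 34 mm across and 13 mm thick, about 12 g, lying on the scoop at the start. Origin: centre of its flat underside; z: its axis. Wax slides easily on the polished steel: it starts to move once the scoop is tipped about 15 to 22 degrees and runs off freely at 35 to 40 degrees.
- disc_2: A loose disc of hard wax, 34 mm across and 13 mm thick, about 12 g, lying on the scoop at the start. Origin: centre of its flat underside; z: its axis. Wax slides easily on the polished steel: it starts to move once the scoop is tipped about 15 to 22 degrees and runs off freely at 35 to 40 degrees.
- disc_3: A loose disc of hard wax, 34 mm across and 13 mm thick, about 12 g, lying on the scoop at the start. Origin: centre of its flat underside; z: its axis. Wax slides easily on the polished steel: it starts to move once the scoop is tipped about 15 to 22 degrees and runs off freely at 35 to 40 degrees.
- bowl: The big round teal mixing bowl (the smaller, pink one at the left is not used), 122 mm across the rim, 56 mm high, wall about 4 mm, inner floor about 60 mm across and 4 mm up, 160 g, loose on the worktop. Origin: centre of the underside; z: up. Behind it and the pots, with its front at x = 0.64, stands a towel warmer 250 mm high: keep the gripper clear of it.
- mat: Flat grey silicone mat on which the three pots stand, 200 mm (x) by 250 mm (y), 3 mm thick, fixed to the worktop. Origin: centre of its underside, at worktop level; z: up.
- pot_a: One of three identical round closed pots (white lid, printed label band), 68 mm across, 43 mm high, lid screwed tight, standing loose on the mat; can be gripped at any height. Origin: centre of the underside; z: up. The outside shows nothing: a full pot weighs about 250 to 350 g, a nearly used-up one 80 to 140 g, and just one of the three, any of them by chance, is full.
- pot_b: One of three identical round closed pots (white lid, printed label band), 68 mm across, 43 mm high, lid screwed tight, standing loose on the mat; can be gripped at any height. Origin: centre of the underside; z: up. The outside shows nothing: a full pot weighs about 250 to 350 g, a nearly used-up one 80 to 140 g, and just one of the three, any of them by chance, is full.
- pot_c: One of three identical round closed pots (white lid, printed label band), 68 mm across, 43 mm high, lid screwed tight, standing loose on the mat; can be gripped at any height. Origin: centre of the underside; z: up. The outside shows nothing: a full pot weighs about 250 to 350 g, a nearly used-up one 80 to 140 g, and just one of the three, any of them by chance, is full.

How it is judged (in metres and radians):
On the way, in this order (a step that is already met when the one before it is completed fails the run):
1. the scoop is tipped over the bowl (angle between scoop's own z axis and vertical above 0.25 rad and horizontal distance between scoop_lip and bowl below 0.085 m and height (world z) of scoop_lip above 0.03 m), for 0.05 s.
2. all four discs lie in the bowl (horizontal distance between each of disc_0, disc_1, disc_2, disc_3 and bowl below 0.055 m and z of disc_0 in the frame of bowl between 0 and 0.056 m and z of disc_1 in the frame of bowl between 0 and 0.056 m and z of disc_2 in the frame of bowl between 0 and 0.056 m and z of disc_3 in the frame of bowl between 0 and 0.056 m and height (world z) of bowl below 0.01 m and angle between bowl's own z axis and vertical below 0.15 rad), for 0.2 s.
3. the scoop lies flat on the worktop again, let go (height (world z) of scoop between -0.01 and 0.012 m and angle between scoop's own z axis and vertical below 0.12 rad and contact force between scoop and the fingers below 0.1 N), for 0.2 s.
4. a first pot is lifted clear of the mat (height (world z) of any of pot_a, pot_b, pot_c above 0.018 m), for 0.2 s.
5. all three pots stand upright on the mat (height (world z) of each of pot_a, pot_b, pot_c below 0.009 m and angle between each of pot_a, pot_b, pot_c's own z axis and vertical below 0.15 rad), for 0.1 s.
6. a pot is lifted clear of the mat a second time (height (world z) of any of pot_a, pot_b, pot_c above 0.018 m), for 0.2 s.
7. all three pots stand upright on the mat (all of step 5), for 0.1 s.
8. a pot is lifted clear of the mat a third time (height (world z) of any of pot_a, pot_b, pot_c above 0.018 m), for 0.2 s.
At the end, for the whole second after the job is handed in: Discs in the upright bowl; scoop flat on the worktop, let go; two pots upright on the mat, let go, each pressing on it with under 1.9 N (the full one presses with over 2.4); the third held by the fingers alone within 50 mm of the bowl's axis, underside 90 to 350 mm up, tilt under 14 degrees, still (all of step 2 and all of step 3 and ((height (world z) of pot_a between 0.09 and 0.35 m and horizontal distance between pot_a and bowl below 0.05 m and angle between pot_a's own z axis and vertical below 0.25 rad and linear speed of pot_a below 0.03 m/s and contact force between pot_a and the fingers above 2 N and contact force between pot_a and bowl below 0.1 N and contact force between pot_a and scoop below 0.1 N and height (world z) of each of pot_b, pot_c below 0.009 m and angle between each of pot_b, pot_c's own z axis and vertical below 0.15 rad and contact force between each of pot_b, pot_c and the fingers below 0.1 N and contact force between pot_b and mat between 0.4 and 1.9 N and contact force between pot_c and mat between 0.4 and 1.9 N) or (height (world z) of pot_b between 0.09 and 0.35 m and horizontal distance between pot_b and bowl below 0.05 m and angle between pot_b's own z axis and vertical below 0.25 rad and linear speed of pot_b below 0.03 m/s and contact force between pot_b and the fingers above 2 N and contact force between pot_b and bowl below 0.1 N and contact force between pot_b and scoop below 0.1 N and height (world z) of each of pot_a, pot_c below 0.009 m and angle between each of pot_a, pot_c's own z axis and vertical below 0.15 rad and contact force between each of pot_a, pot_c and the fingers below 0.1 N and contact force between pot_a and mat between 0.4 and 1.9 N and contact force between pot_c and mat between 0.4 and 1.9 N) or (height (world z) of pot_c between 0.09 and 0.35 m and horizontal distance between pot_c and bowl below 0.05 m and angle between pot_c's own z axis and vertical below 0.25 rad and linear speed of pot_c below 0.03 m/s and contact force between pot_c and the fingers above 2 N and contact force between pot_c and bowl below 0.1 N and contact force between pot_c and scoop below 0.1 N and height (world z) of each of pot_a, pot_b below 0.009 m and angle between each of pot_a, pot_b's own z axis and vertical below 0.15 rad and contact force between each of pot_a, pot_b and the fingers below 0.1 N and contact force between pot_a and mat between 0.4 and 1.9 N and contact force between pot_b and mat between 0.4 and 1.9 N))); the arm keeps its last pose, push and grip.
It fails at once if a pot is tipped over (angle between any of pot_a, pot_b, pot_c's own z axis and vertical above 0.9 rad).
It also fails if it takes over 72 s, if anything falls off the work surface, if the arm or the gripper's body presses on something with over 40 N, if the wrist force passes 120 N, or if a joint passes its speed limit or range.

## Working session

There is one attempt and no reset: what is moved stays moved. The work goes in short steps, Python scripts to look and compute and a tool call to move; the robot and the scene stay as the last step left them, time stands still between calls to the robot, and variables do not carry over. Pictures are saved under pics/ and viewed, at most 10 in all, crops included, and the job is handed in when it is done.

Besides the shell and the picture viewer there is one more tool, called after "Emit:" in YAML: its name, and indented under it one key for each argument. play_rows: Moves the arm, as the interface text tells. Its arguments: {"type":"object","properties":{"motion":{"type":"array"},"fingers":{"type":"number"}},"required":["motion"]}

```bash
mkdir -p pics
python3 - <<'E'
from rig import bot, imaging, finder
import cv2,numpy as np
s=bot.read_state(); print(s)
for c in ["scene","side","wrist"]:
    d=imaging.capture(c); cv2.imwrite(f"pics/{c}0.png",d["frame"][:,:,::-1])
    for n in ["scoop","scoop_grip","scoop_lip","disc_0","bowl","mat","pot_a"]:
        print(c,n,[(np.round(r["at"],3).tolist(),round(r["confidence"],2)) for r in finder.recognise(c,n)][:5])
E
```

```text
{'time_s': 0.0, 'joint_positions': array([-7.62313045e+01,  3.02790008e+01,  8.21562251e+01, -7.07893495e-04,
        6.76889401e+01, -1.02273378e+01]), 'qvel': array([-0.07184877,  0.10175197, -0.06723525,  0.06231183, -0.055692  ,
       -0.0027886 ]), 'tau': array([ 9.17746693e-04, -4.40039241e+01, -1.76590562e+01,  6.33442705e-02,
        5.82565984e-02, -1.71708280e-04]), 'position': array([ 0.25402631, -0.57028743,  0.23857212]), 'tcp_rot': array([[ 9.13571800e-01,  4.06677130e-01, -5.26878630e-04],
       [ 4.06677299e-01, -9.13569458e-01,  2.10211100e-03],
       [ 3.73540244e-04, -2.13469891e-03, -9.99997652e-01]]), 'force': array([ 0.00832803, -0.28215834, -0.52307252]), 'moment': array([-0.02368529,  0.01088438,  0.02358489]), 'grasp_force': 0.0, 'opening': 0.9977886385914773}
scene scoop [([0.5, 0.348, 0.017], 0.89)]
scene scoop_grip [([0.502, 0.349, 0.014], 0.6)]
scene scoop_lip [([0.504, 0.35, 0.016], 0.83)]
scene disc_0 [([0.535, 0.38, 0.014], 0.88), ([0.544, 0.348, 0.011], 0.76), ([0.498, 0.372, 0.013], 0.64), ([0.505, 0.333, 0.017], 0.52)]
scene bowl [([0.589, 0.2, 0.031], 0.6)]
scene mat [([0.512, -0.016, 0.004], 0.78)]
scene pot_a [([0.541, -0.034, 0.042], 0.9), ([0.462, 0.062, 0.044], 0.73), ([0.453, -0.099, 0.042], 0.66)]
side scoop [([0.518, 0.347, 0.011], 0.8), ([0.458, -0.091, 0.045], 0.56)]
side scoop_grip [([0.52, 0.35, 0.012], 0.57)]
side scoop_lip [([0.517, 0.352, 0.016], 0.68)]
side disc_0 [([0.551, 0.35, 0.016], 0.78), ([0.491, 0.372, 0.014], 0.76), ([0.543, 0.386, 0.015], 0.65), ([0.509, 0.339, 0.016], 0.59)]
side bowl []
side mat [([0.527, -0.009, 0.005], 0.61)]
side pot_a [([0.548, -0.028, 0.04], 0.83), ([0.468, 0.071, 0.048], 0.78), ([0.457, -0.091, 0.047], 0.69)]
wrist scoop []
wrist scoop_grip []
wrist scoop_lip []
wrist disc_0 []
wrist bowl []
wrist mat []
wrist pot_a []
```

View pics/scene0.png

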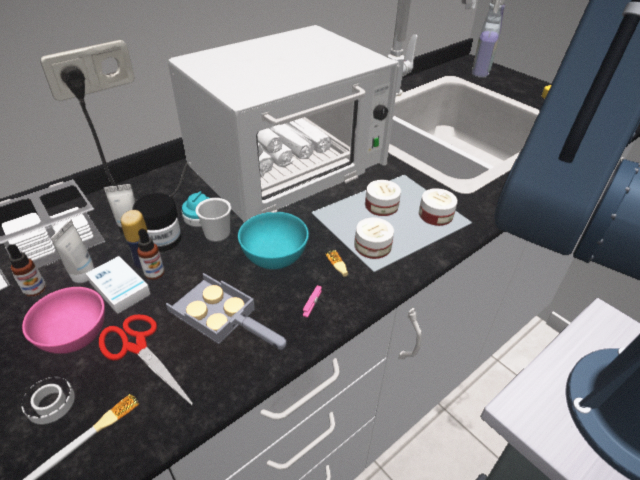

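View pics/side0.png

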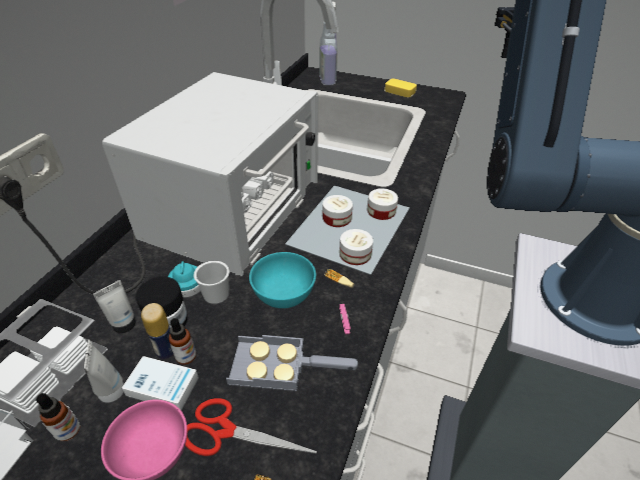

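```bash
cat > h.py <<'E'
from rig import bot, imaging, finder
import cv2,numpy as np
from scipy.optimize import minimize
def proj(d,X):
    p=(np.asarray(X)@d["R"].T+d["t"])@d["camera_matrix"].T
    return p[:,:2]/p[:,2:]
def box(x0,x1,y0,y1,z0,z1): return np.array([[x,y,z] for x in(x0,x1) for y in(y0,y1) for z in(z0,z1)])
a=np.linspace(0,2*np.pi,48,endpoint=False)
ring=lambda r,z: np.c_[r*np.cos(a),r*np.sin(a),0*a+z]
MODEL={"scoop":[np.vstack([box(-.056,.013,-.042,.042,0,.026),box(-.056,.056,-.042,.042,0,.016)]),box(-.150,-.072,-.008,.008,.016,.034),box(-.08,-.056,-.008,.008,.010,.026)],
 "bowl":[np.vstack([ring(.061,.056),ring(.034,0)])], "pot":[np.vstack([ring(.034,.003),ring(.034,.046)])]}
def render(d,parts,p):
    m=np.zeros((480,640),np.uint8); c,s=np.cos(p[2]),np.sin(p[2]); R=np.array([[c,-s,0],[s,c,0],[0,0,1]])
    for P in parts:
        h=cv2.convexHull(proj(d,P@R.T+[p[0],p[1],0]).astype(np.float32))
        cv2.fillConvexPoly(m,np.round(h*16).astype(np.int32),1,shift=4)
    return m
def solid(m):
    m=m.astype(np.uint8); cs,_=cv2.findContours(m,cv2.RETR_EXTERNAL,cv2.CHAIN_APPROX_NONE)
    o=np.zeros_like(m); cv2.drawContours(o,[max(cs,key=cv2.contourArea)],-1,1,-1); return o
def fit(ds,masks,name,p0,yaw=False):
    def cost(q):
        p=[q[0],q[1],q[2] if yaw else 0]
        t=0
        for d,m in zip(ds,masks):
            r=render(d,MODEL[name],p); t+=1-(r&m).sum()/max(1,(r|m).sum())
        return t/len(ds)
    n=3 if yaw else 2; q0=np.array(p0[:n],float)
    sim=np.vstack([q0]+[q0+np.eye(n)[i]*[.015,.015,.15][i] for i in range(n)])
    r=minimize(cost,q0,method="Nelder-Mead",options=dict(initial_simplex=sim,xatol=1e-4,fatol=1e-4)); return r.x,r.fun
E
python3 - <<'E'
from h import *
D={c:imaging.capture(c) for c in("scene","side")}
def outs(c,n): return [solid(o["pixels"]) for o in finder.outline_of(c,n) if o["pixels"].sum()>50]
def best(c,n,at):
    px=proj(D[c],[at])[0]; 
    L=outs(c,n); 
    f=lambda m: np.hypot(*(np.array(np.nonzero(m)).mean(1)[::-1]-px))
    return min(L,key=f) if L else None
for n,nm,p0,yw in [("scoop","scoop",[.5,.355,.1],True),("pot_a","pot",[.545,-.03],0),("pot_a","pot",[.465,.065],0),("pot_a","pot",[.455,-.095],0)]:
    ms=[best(c,n,[p0[0],p0[1],.02]) for c in D]
    ok=[(d,m,c) for c,(d,m) in zip(D,zip(D.values(),ms)) if m is not None]
    print(n,[x[2] for x in ok],*fit([x[0] for x in ok],[x[1] for x in ok],nm,p0,yw))
    for x in ok: print("  ",x[2],*fit([x[0]],[x[1]],nm,p0,yw))
bm=[]
for c in D:
    hsv=cv2.cvtColor(D[c]["frame"],cv2.COLOR_RGB2HSV); m=cv2.inRange(hsv,(80,100,40),(100,255,255))
    n,l,s,_=cv2.connectedComponentsWithStats(m); bm.append(solid(l==1+np.argmax(s[1:,4])))
print("bowl",*fit(list(D.values()),bm,"bowl",[.57,.2]))
for c,m in zip(D,bm): print(c,*fit([D[c]],[m],"bowl",[.57,.2]))
E
```

```text
scoop ['scene', 'side'] [0.53181993 0.36104303 0.26005922] 0.11910294823777973
   scene [0.53140676 0.36131523 0.25340183] 0.11983103601600709
   side [0.53173074 0.35955781 0.27334797] 0.11388286334056397
pot_a ['scene', 'side'] [ 0.55264045 -0.04805142] 0.07732521442097057
   scene [ 0.55262803 -0.0490847 ] 0.09940017137960577
   side [ 0.55276755 -0.05006912] 0.048913043478260865
pot_a ['scene', 'side'] [0.4765576  0.05117345] 0.09788495170714256
   scene [0.47581649 0.0508395 ] 0.11789181692094308
   side [0.47596298 0.05294914] 0.07117117117117122
pot_a ['scene', 'side'] [ 0.46371398 -0.11337302] 0.08327534543565906
   scene [ 0.46160454 -0.11010664] 0.08799999999999997
   side [ 0.46414815 -0.11335872] 0.08181818181818179
bowl [0.56928035 0.20934359] 0.05508685531012364
scene [0.56716962 0.21031997] 0.049768160741885614
side [0.56982982 0.2089293 ] 0.03948700641241987
```

Careful with the scale: shifts go in shares of 0.6 m and turns go in shares of 45 degrees. That gives: 0.416 m / 0.6 = 0.6933, -0.329 m / 0.6 = -0.5483, 9.1 degrees / 45 = 0.2022.

Emit:
play_rows:
  motion:
    - [[0.6933, -0.5483, 0, 0, 0, 0.2022], [0.6933, -0.5483, 0, 0, 0, 0.2022], [0.6933, -0.5483, 0, 0, 0, 0.2022], [0.6933, -0.5483, 0, 0, 0, 0.2022], [0.6933, -0.5483, 0, 0, 0, 0.2022], [0.6933, -0.5483, 0, 0, 0, 0.2022], [0.6933, -0.5483, 0, 0, 0, 0.2022], [0.6933, -0.5483, 0, 0, 0, 0.2022]]
  fingers: 0.04

```text
time_s: 2.37
position: [0.4096, -0.274, 0.2398]
tcp_rot: [[0.967, 0.256, 0.001], [0.256, -0.967, -0.0], [0.0, 0.001, -1.0]]
force: [0.6, 0.4, -0.1]
opening: 0.503
grasp_force: 0.0
```

```bash
cat >> h.py <<'E'
from scipy.spatial.transform import Rotation as Ro
def down(yaw,tilt=0):
    "tool pointing down, x at yaw (deg); tilt>0 dips the tool's x axis"
    x=[np.cos(np.radians(yaw)),np.sin(np.radians(yaw)),0]; z=[0,0,-1]
    R=np.c_[x,np.cross(z,x),z]; return R@Ro.from_euler("y",-tilt,degrees=True).as_matrix().T @np.eye(3) if tilt==0 else R@Ro.from_euler("y",tilt,degrees=True).as_matrix()
def rel(P,R,s=None):
    s=s or bot.read_state(); T=s["tcp_rot"]
    d=T.T@(np.asarray(P)-s["position"]); w=Ro.from_matrix(T.T@R).as_rotvec(degrees=True)
    print("rel",np.round(d,4).tolist(),np.round(w,2).tolist(),"rows>=%.1f"%max(np.linalg.norm(d)/.0417,np.linalg.norm(w)/7.16))
E
python3 - <<'E'
from h import *
s=bot.read_state(); print(s["position"],s["opening"])
rel([.448,.338,.15],down(14.9)); print((down(15,30))[:,0])
E
```

```text
[ 0.40955348 -0.27401723  0.2398175 ] 0.5028607487733405
rel [0.1941, -0.5817, 0.0896] [0.03, -0.02, -0.04] rows>=14.9
[0.8365163  0.22414387 0.5       ]
```

Emit:
play_rows:
  motion:
    - [[0.3333, -0.9667, 0.0667, 0, 0, 0], [0.3333, -0.9667, 0.0667, 0, 0, 0], [0.3333, -0.9667, 0.0667, 0, 0, 0], [0.3333, -0.9667, 0.0667, 0, 0, 0], [0.3333, -0.9667, 0.0667, 0, 0, 0], [0.3333, -0.9667, 0.0667, 0, 0, 0], [0.3333, -0.9667, 0.0667, 0, 0, 0], [0.3333, -0.9667, 0.0667, 0, 0, 0]]

```text
time_s: 3.03
position: [0.4329, 0.058, 0.2181]
tcp_rot: [[0.966, 0.257, 0.001], [0.257, -0.966, -0.0], [0.001, 0.0, -1.0]]
force: [1.3, -0.2, -0.9]
opening: 0.462
grasp_force: 0.0
```

```bash
sed -i 's/return R@Ro.from_euler("y",-tilt.*$/return R@Ro.from_euler("y",-tilt,degrees=True).as_matrix()/' h.py
python3 - <<'E'
from h import *
s=bot.read_state(); print(s["position"])
rel([.447,.338,.15],down(14.9)); print(down(15,30)[:,0])
E
```

```text
[0.43289139 0.05795687 0.21808811]
rel [0.0855, -0.2671, 0.0681] [0.02, -0.05, -0.02] rows>=6.9
[ 0.8365163   0.22414387 -0.5       ]
```

Converted, -0.267 m / 0.6 = -0.445, 0.0855 m / 0.6 = 0.1425.

Emit:
play_rows:
  motion:
    - [[0.1425, -0.445, 0.1133, 0, 0, 0], [0.1425, -0.445, 0.1133, 0, 0, 0], [0.1425, -0.445, 0.1133, 0, 0, 0], [0.1425, -0.445, 0.1133, 0, 0, 0], [0.1425, -0.445, 0.1133, 0, 0, 0], [0.1425, -0.445, 0.1133, 0, 0, 0], [0.1425, -0.445, 0.1133, 0, 0, 0], [0.1425, -0.445, 0.1133, 0, 0, 0]]

```text
time_s: 3.7
position: [0.447, 0.3422, 0.1486]
tcp_rot: [[0.965, 0.262, 0.002], [0.262, -0.965, 0.003], [0.002, -0.003, -1.0]]
force: [1.4, 0.1, -0.0]
opening: 0.459
grasp_force: 0.0
```

Run:
```python
from h import *
s=bot.read_state(); print(s["position"])
d=imaging.capture("wrist"); im=d["frame"][:,:,::-1].copy()
p=[.532,.361,.26]; c,sn=np.cos(p[2]),np.sin(p[2]); R=np.array([[c,-sn,0],[sn,c,0],[0,0,1]])
for P in MODEL["scoop"]:
    h=cv2.convexHull(proj(d,P@R.T+[p[0],p[1],0]).astype(np.float32)); cv2.polylines(im,[h.astype(int)],True,(0,255,0),1)
tip=proj(d,[s["position"]+s["tcp_rot"]@[0,0,.1]]); cv2.circle(im,tuple(int(v) for v in tip[0]),4,(0,0,255),1)
cv2.imwrite("pics/w1.png",im)
```

```text
[0.44703314 0.34217813 0.14860839]
```

View pics/w1.png

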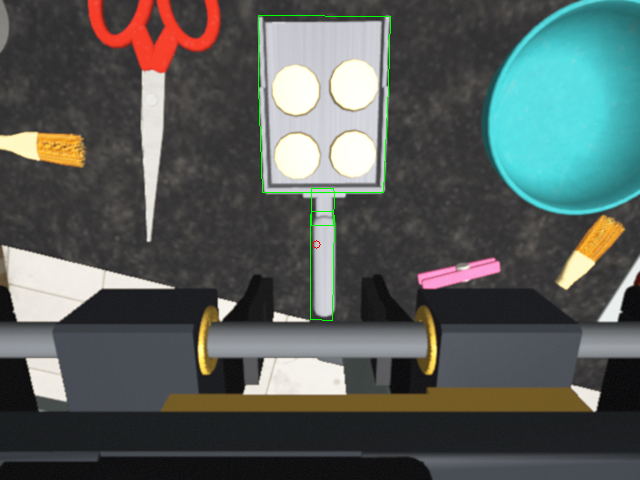

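Converted, 0.124 m / 0.6 = 0.2067, 0.085 m / 0.6 = 0.1417.

Emit:
play_rows:
  motion:
    - [[0, 0.005, 0.05, 0, 0, 0], [0, 0.005, 0.1, 0, 0, 0], [-0.0017, 0.005, 0.1417, 0, 0, 0], [-0.0017, 0.005, 0.175, 0, 0, 0], [-0.0017, 0.005, 0.195, 0, 0, 0], [-0.0017, 0.005, 0.2067, 0, 0, 0], [-0.0017, 0.005, 0.2067, 0, 0, 0], [-0.0017, 0.005, 0.2067, 0, 0, 0]]

```text
time_s: 4.42
position: [0.4473, 0.3327, 0.0264]
tcp_rot: [[0.967, 0.257, 0.001], [0.257, -0.967, 0.0], [0.001, -0.0, -1.0]]
force: [-0.1, 0.4, -0.6]
opening: 0.46
grasp_force: 0.0
```

Emit:
play_rows:
  motion:
    - [[0, 0, 0, 0, 0, 0], [0, 0, 0, 0, 0, 0], [0, 0, 0, 0, 0, 0], [0, 0, 0, 0, 0, 0], [0, 0, 0, 0, 0, 0], [0, 0, 0, 0, 0, 0], [0, 0, 0, 0, 0, 0], [0, 0, 0, 0, 0, 0]]
  fingers: 0

```text
time_s: 5.08
position: [0.4468, 0.3332, 0.0263]
tcp_rot: [[0.966, 0.257, 0.001], [0.257, -0.966, 0.001], [0.001, -0.0, -1.0]]
force: [-1.2, 2.0, 5.2]
opening: 0.179
grasp_force: 29.7
```

Converted, -0.08 m / 0.6 = -0.1333, -0.015 m / 0.6 = -0.025.

Emit:
play_rows:
  motion:
    - [[0, 0, -0.0083, 0, 0, 0], [0, 0, -0.025, 0, 0, 0], [0, 0, -0.05, 0, 0, 0], [0, 0, -0.075, 0, 0, 0], [0, 0, -0.1, 0, 0, 0], [0, 0, -0.1217, 0, 0, 0], [0, 0, -0.1333, 0, 0, 0], [0, 0, -0.1333, 0, 0, 0]]

```text
time_s: 5.75
position: [0.4476, 0.3331, 0.1076]
tcp_rot: [[0.966, 0.257, 0.003], [0.257, -0.966, 0.001], [0.003, -0.0, -1.0]]
force: [-0.4, 0.5, -2.9]
opening: 0.181
grasp_force: 29.7
```

Run:
```python
from h import *
s=bot.read_state(); print(s["position"],s["force"],s["moment"],s["opening"]*87,s["grasp_force"])
d=imaging.capture("side"); cv2.imwrite("pics/s1.png",cv2.resize(d["frame"][200:440,160:480,::-1],None,fx=2,fy=2))
rel([.401,.164,.106],down(14.9))
```

```text
[0.4475637  0.33312978 0.10758019] [-0.43970614  0.5267849  -2.89170517] [-0.00281894  0.12422044 -0.00464938] 15.730619677244578 29.706533811986446
rel [-0.0879, 0.1514, 0.0005] [-0.0, -0.08, -0.01] rows>=4.2
```

View pics/s1.png

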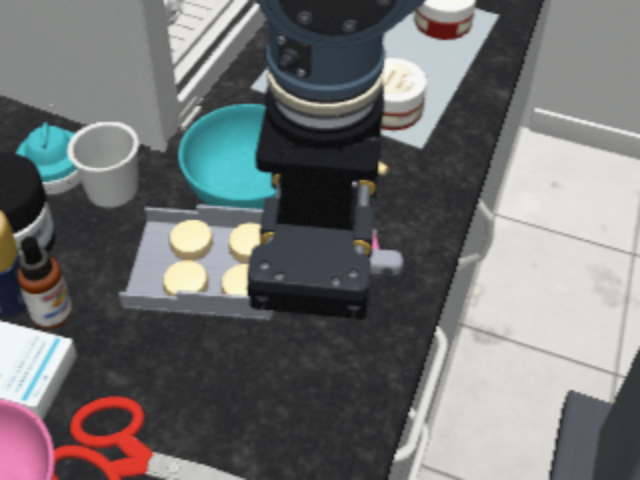

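Run:
```python
from h import *
d=imaging.capture("side"); s=bot.read_state(); T=s["tcp_rot"]
for w in (-3,0,3,6,9,12):
    R=T@Ro.from_euler("y",-w,degrees=True).as_matrix(); 
    for y in(.042,-.042): print(w,proj(d,[s["position"]+R@[.1435,-y,.0263], ]),(s["position"]+R@[.1435,0,.0263])[2])
```

```text
-3 [[221.18061824 350.03787182]] 0.087021065791673
-3 [[235.16329269 306.48946834]] 0.087021065791673
0 [[222.65233784 353.04069318]] 0.07947524116673813
0 [[236.41230252 309.53779876]] 0.07947524116673813
3 [[224.3514408  355.99610293]] 0.07200164560564536
3 [[237.87383838 312.53772232]] 0.07200164560564536
6 [[226.26891272 358.89819664]] 0.06462076371434439
6 [[239.54011989 315.48306344]] 0.06462076371434439
9 [[228.39565072 361.74145997]] 0.05735282597706047
9 [[241.4032211  318.36802753]] 0.05735282597706047
12 [[230.72250635 364.52075228]] 0.050217753305943344
12 [[243.45511056 321.18718769]] 0.050217753305943344
```

Converted, 0.074 m / 0.6 = 0.1233, 0.062 m / 0.6 = 0.1033.

Emit:
play_rows:
  motion:
    - [[-0.0017, 0.0033, 0, 0, 0, 0], [-0.0067, 0.0117, 0, 0, 0, 0], [-0.015, 0.025, 0, 0, 0, 0], [-0.025, 0.0433, 0, 0, 0, 0], [-0.0367, 0.0633, 0, 0, 0, 0], [-0.0483, 0.0833, 0, 0, 0, 0], [-0.06, 0.1033, 0, 0, 0, 0], [-0.0717, 0.1233, 0, 0, 0, 0]]

```text
time_s: 6.52
position: [0.4232, 0.2486, 0.1056]
tcp_rot: [[0.966, 0.257, -0.001], [0.257, -0.966, -0.001], [-0.001, 0.0, -1.0]]
force: [-0.7, -0.0, -1.2]
opening: 0.178
grasp_force: 29.7
```

Converted, 0.077 m / 0.6 = 0.1283, 0.074 m / 0.6 = 0.1233.

Emit:
play_rows:
  motion:
    - [[-0.0117, 0.02, 0, 0, 0, 0], [-0.0233, 0.04, 0, 0, 0, 0], [-0.035, 0.06, 0, 0, 0, 0], [-0.0467, 0.08, 0, 0, 0, 0], [-0.0567, 0.0983, 0, 0, 0, 0], [-0.065, 0.1133, 0, 0, 0, 0], [-0.0717, 0.1233, 0, 0, 0, 0], [-0.075, 0.1283, 0, 0, 0, 0]]

```text
time_s: 7.18
position: [0.3999, 0.1632, 0.1059]
tcp_rot: [[0.967, 0.256, -0.001], [0.256, -0.967, -0.0], [-0.001, -0.0, -1.0]]
force: [0.4, -0.6, -0.9]
opening: 0.179
grasp_force: 29.7
```

Converted, -0.0386 m / 0.6 = -0.0643, -0.034 m / 0.6 = -0.0567, -16 degrees / 45 = -0.3556.

Emit:
play_rows:
  motion:
    - [[0.0015, 0, -0.0083, 0, -0.0444, 0], [0.0033, 0, -0.0167, 0, -0.0889, 0], [0.0053, 0, -0.0248, 0, -0.1333, 0], [0.0077, 0, -0.0328, 0, -0.1778, 0], [0.0103, 0, -0.041, 0, -0.2222, 0], [0.0133, 0, -0.0488, 0, -0.2667, 0], [0.0165, 0, -0.0567, 0, -0.3111, 0], [0.02, 0, -0.0643, 0, -0.3556, 0]]

```text
time_s: 7.85
position: [0.4124, 0.1676, 0.1447]
tcp_rot: [[0.929, 0.257, -0.267], [0.247, -0.966, -0.071], [-0.276, -0.0, -0.961]]
force: [0.4, -0.4, -1.6]
opening: 0.178
grasp_force: 29.7
```

Converted, -0.0149 m / 0.6 = -0.0248, -0.0125 m / 0.6 = -0.0208, -6 degrees / 45 = -0.1333.

Emit:
play_rows:
  motion:
    - [[0.0007, 0, -0.0042, 0, -0.0222, 0], [0.0015, 0, -0.0083, 0, -0.0444, 0], [0.0023, 0, -0.0125, 0, -0.0667, 0], [0.0033, 0, -0.0167, 0, -0.0889, 0], [0.0043, 0, -0.0208, 0, -0.1111, 0], [0.0053, 0, -0.0248, 0, -0.1333, 0], [0.0053, 0, -0.0248, 0, -0.1333, 0], [0.0053, 0, -0.0248, 0, -0.1333, 0]]

```text
time_s: 8.52
position: [0.4193, 0.1694, 0.1577]
tcp_rot: [[0.896, 0.257, -0.361], [0.239, -0.966, -0.096], [-0.374, -0.0, -0.928]]
force: [-0.0, 0.0, -0.1]
opening: 0.18
grasp_force: 29.7
```

Run:
```python
from h import *
s=bot.read_state(); print(s["position"]+s["tcp_rot"]@[.1435,0,.0233],np.degrees(np.arcsin(s["tcp_rot"][2,0])),s["joint_positions"].round(0))
A=imaging.capture("scene"); B=imaging.capture("side")
cv2.imwrite("pics/t1.png",np.hstack([cv2.resize(A["frame"][160:400,120:360,::-1],(400,400)),cv2.resize(B["frame"][200:440,160:400,::-1],(400,400))]))
```

```text
[0.53954514 0.20147102 0.08244053] -21.93724907160576 [ 9. 33. 97. -2. 72. 85.]
```

View pics/t1.png

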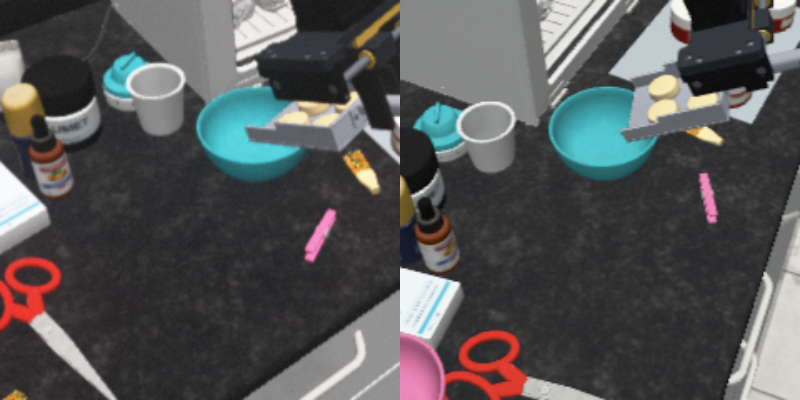

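Converted, -0.0149 m / 0.6 = -0.0248, -0.0125 m / 0.6 = -0.0208, -6 degrees / 45 = -0.1333.

Emit:
play_rows:
  motion:
    - [[0.0007, 0, -0.0042, 0, -0.0222, 0], [0.0015, 0, -0.0083, 0, -0.0444, 0], [0.0023, 0, -0.0125, 0, -0.0667, 0], [0.0033, 0, -0.0167, 0, -0.0889, 0], [0.0043, 0, -0.0208, 0, -0.1111, 0], [0.0053, 0, -0.0248, 0, -0.1333, 0], [0.0053, 0, -0.0248, 0, -0.1333, 0], [0.0053, 0, -0.0248, 0, -0.1333, 0]]

```text
time_s: 9.28
position: [0.4272, 0.1715, 0.1703]
tcp_rot: [[0.853, 0.257, -0.453], [0.227, -0.966, -0.121], [-0.469, -0.0, -0.883]]
force: [-0.4, 0.9, -2.0]
opening: 0.181
grasp_force: 29.7
```

Converted, -0.0197 m / 0.6 = -0.0328, -0.0173 m / 0.6 = -0.0288, -8 degrees / 45 = -0.1778.

Emit:
play_rows:
  motion:
    - [[0.0007, 0, -0.0042, 0, -0.0222, 0], [0.0015, 0, -0.0083, 0, -0.0444, 0], [0.0023, 0, -0.0125, 0, -0.0667, 0], [0.0033, 0, -0.0167, 0, -0.0889, 0], [0.0043, 0, -0.0208, 0, -0.1111, 0], [0.0053, 0, -0.0248, 0, -0.1333, 0], [0.0065, 0, -0.0288, 0, -0.1556, 0], [0.0077, 0, -0.0328, 0, -0.1778, 0]]

```text
time_s: 9.95
position: [0.44, 0.1749, 0.1859]
tcp_rot: [[0.781, 0.257, -0.569], [0.208, -0.966, -0.151], [-0.589, -0.0, -0.808]]
force: [-0.4, -0.2, -0.9]
opening: 0.179
grasp_force: 29.7
```

Run:
```python
from h import *
s=bot.read_state(); print(s["position"]+s["tcp_rot"]@[.1435,0,.0233],np.degrees(np.arcsin(s["tcp_rot"][2,0])),s["joint_positions"].round(0))
A=imaging.capture("scene"); B=imaging.capture("side")
cv2.imwrite("pics/t2.png",np.hstack([cv2.resize(A["frame"][160:400,120:360,::-1],(400,400)),cv2.resize(B["frame"][200:440,160:400,::-1],(400,400))]))
```

```text
[0.53886276 0.2011557  0.08258978] -36.07630457083722 [10. 39. 85. -3. 92. 86.]
```

View pics/t2.png

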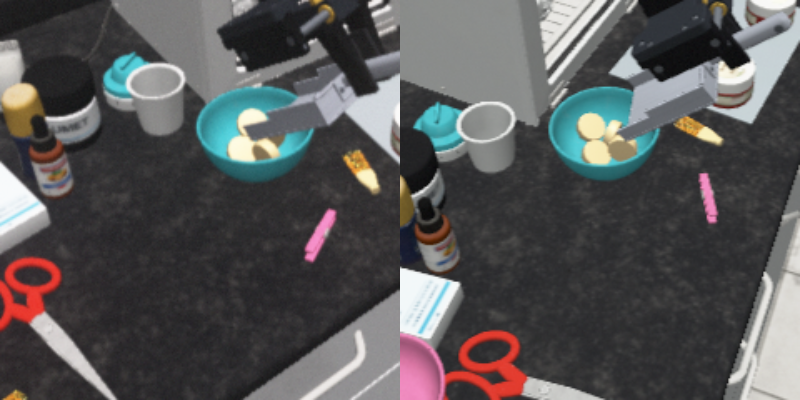

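Converted, -0.06 m / 0.6 = -0.1, -0.035 m / 0.6 = -0.0583, -4 degrees / 45 = -0.0889.

Emit:
play_rows:
  motion:
    - [[0.0015, 0, -0.0083, 0, -0.0444, 0], [0.0033, 0, -0.0167, 0, -0.0889, 0], [0.0033, 0, -0.0167, 0, -0.0889, 0], [0.0033, 0, -0.0167, 0, -0.0889, 0], [-0.0083, 0, -0.0333, 0, -0.0889, 0], [-0.025, 0, -0.055, 0, -0.0889, 0], [-0.0417, 0, -0.0767, 0, -0.0889, 0], [-0.0583, 0, -0.1, 0, -0.0889, 0]]

```text
time_s: 10.72
position: [0.446, 0.1765, 0.2564]
tcp_rot: [[0.74, 0.257, -0.622], [0.197, -0.966, -0.165], [-0.643, -0.0, -0.766]]
force: [0.6, -0.3, -1.3]
opening: 0.183
grasp_force: 29.7
```

Run:
```python
from h import *
s=bot.read_state(); print(s["position"],s["joint_positions"].round(0))
rel([.4468,.25,.16],down(14.9))
```

```text
[0.44601791 0.17654927 0.25638225] [ 10.  36.  79.  -3. 105.  86.]
rel [0.077, -0.0708, 0.0612] [-0.01, 40.03, 0.0] rows>=5.6
```

Converted, 0.077 m / 0.6 = 0.1283, -0.01 m / 0.6 = -0.0167, 40 degrees / 45 = 0.8889.

Emit:
play_rows:
  motion:
    - [[0, 0, 0, 0, 0.1111, 0], [0.0167, -0.0167, 0.0167, 0, 0.2444, 0], [0.0417, -0.0417, 0.0333, 0, 0.3778, 0], [0.0667, -0.0667, 0.05, 0, 0.5111, 0], [0.0917, -0.0833, 0.0667, 0, 0.6444, 0], [0.1083, -0.1, 0.0833, 0, 0.7778, 0], [0.1283, -0.1183, 0.1017, 0, 0.8889, 0], [0.1283, -0.1183, 0.1017, 0, 0.8889, 0]]

```text
time_s: 11.38
position: [0.4408, 0.25, 0.1575]
tcp_rot: [[0.966, 0.259, -0.008], [0.259, -0.966, -0.002], [-0.008, -0.0, -1.0]]
force: [-2.2, -1.2, -1.2]
opening: 0.18
grasp_force: 29.8
```

Run:
```python
from h import *
s=bot.read_state(); print(s["position"],s["tcp_rot"])
rel([.4468,.333,.05],down(14.9))
```

```text
[0.44079516 0.25004561 0.15752265] [[ 9.65760995e-01  2.59316864e-01 -7.77589231e-03]
 [ 2.59310881e-01 -9.65792255e-01 -1.78553683e-03]
 [-7.97291638e-03 -2.91971657e-04 -9.99968173e-01]]
rel [0.0282, -0.0785, 0.1073] [-0.02, 0.46, 0.13] rows>=3.3
```

Converted, 0.107 m / 0.6 = 0.1783, -0.05 m / 0.6 = -0.0833, 0.3 degrees / 45 = 0.0067.

Emit:
play_rows:
  motion:
    - [[0.0133, -0.0417, 0, 0, 0.0067, 0], [0.03, -0.0833, 0.0167, 0, 0.0067, 0], [0.045, -0.13, 0.05, 0, 0.0067, 0], [0.045, -0.1317, 0.0917, 0, 0.0067, 0], [0.045, -0.1317, 0.1333, 0, 0.0067, 0], [0.045, -0.1317, 0.1667, 0, 0.0067, 0], [0.045, -0.1317, 0.1783, 0, 0.0067, 0], [0.045, -0.1317, 0.1783, 0, 0.0067, 0]]

```text
time_s: 12.05
position: [0.4531, 0.3329, 0.0507]
tcp_rot: [[0.966, 0.257, 0.001], [0.257, -0.966, -0.001], [0.001, 0.001, -1.0]]
force: [-0.6, -0.3, -0.3]
opening: 0.182
grasp_force: 29.8
```

Run:
```python
from h import *
s=bot.read_state(); print(s["position"],s["tcp_rot"][2])
rel([.4468,.333,.0265],down(14.9))
B=imaging.capture("side")
cv2.imwrite("pics/p1.png",cv2.resize(B["frame"][220:440,180:420,::-1],None,fx=2.5,fy=2.5))
```

```text
[0.45312153 0.33294033 0.05069677] [ 8.37296768e-04  9.57254171e-04 -9.99999191e-01]
rel [-0.0061, -0.0017, 0.0242] [0.05, -0.05, -0.02] rows>=0.6
```

View pics/p1.png

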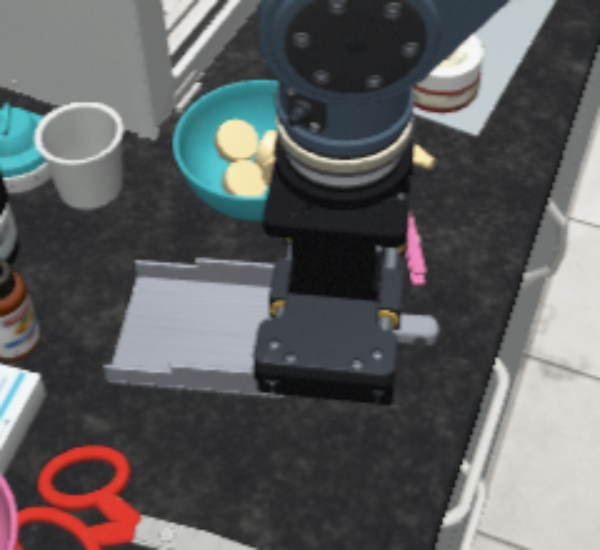

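Converted, 0.0235 m / 0.6 = 0.0392, 0.022 m / 0.6 = 0.0367.

Emit:
play_rows:
  motion:
    - [[-0.005, -0.0017, 0.0133, 0, 0, 0], [-0.0083, -0.0017, 0.0233, 0, 0, 0], [-0.0083, -0.0017, 0.0317, 0, 0, 0], [-0.0083, -0.0017, 0.0367, 0, 0, 0], [-0.0083, -0.0017, 0.0392, 0, 0, 0], [-0.0083, -0.0017, 0.0392, 0, 0, 0]]

```text
time_s: 12.6
position: [0.4485, 0.3333, 0.0279]
tcp_rot: [[0.966, 0.257, 0.005], [0.257, -0.966, 0.001], [0.005, 0.0, -1.0]]
force: [-0.5, -0.3, -2.1]
opening: 0.184
grasp_force: 29.8
```

Emit:
play_rows:
  motion:
    - [[0, 0, 0, 0, 0, 0], [0, 0, 0, 0, 0, 0], [0, 0, 0, 0, 0, 0], [0, 0, 0, 0, 0, 0], [0, 0, 0, 0, 0, 0], [0, 0, 0, 0, 0, 0]]
  fingers: 0.045

```text
time_s: 13.1
position: [0.4486, 0.3334, 0.0283]
tcp_rot: [[0.966, 0.257, 0.005], [0.257, -0.966, 0.002], [0.006, -0.0, -1.0]]
force: [-0.0, -0.3, -0.2]
opening: 0.487
grasp_force: 0.0
```

Converted, -0.15 m / 0.6 = -0.25, -0.13 m / 0.6 = -0.2167.

Emit:
play_rows:
  motion:
    - [[0, 0, -0.0167, 0, 0, 0], [0, 0, -0.05, 0, 0, 0], [0, 0, -0.1083, 0, 0, 0], [0, 0, -0.1667, 0, 0, 0], [0, 0, -0.2167, 0, 0, 0], [0, 0, -0.25, 0, 0, 0], [0, 0, -0.25, 0, 0, 0], [0, 0, -0.25, 0, 0, 0]]

```text
time_s: 13.77
position: [0.4484, 0.3335, 0.1801]
tcp_rot: [[0.966, 0.257, 0.009], [0.257, -0.966, 0.003], [0.009, -0.001, -1.0]]
force: [-0.4, 0.6, -0.2]
opening: 0.513
grasp_force: 0.0
```

Run:
```python
from h import *
s=bot.read_state(); print(s["position"],s["joint_positions"].round(0))
D={c:imaging.capture(c) for c in ("scene","side")}
m=[solid(finder.outline_of(c,"scoop")[0]["pixels"]) for c in D]
print("scoop",fit(list(D.values()),m,"scoop",[.53,.357,.26],True))
print([np.round(r["at"],3).tolist() for r in finder.recognise("side","disc_0")])
bm=[]
for c in D:
    hsv=cv2.cvtColor(D[c]["frame"],cv2.COLOR_RGB2HSV); mm=cv2.inRange(hsv,(80,100,40),(100,255,255))
    n,l,st,_=cv2.connectedComponentsWithStats(mm); bm.append(solid(l==1+np.argmax(st[1:,4])))
print("bowl",fit(list(D.values()),bm,"bowl",[.57,.2]))
for p0 in ([.552,-.049],[.476,.051],[.463,-.112]):
    ms=[]
    for c in D:
        px=proj(D[c],[[*p0,.025]])[0]; L=[o["pixels"] for o in finder.outline_of(c,"pot_a") if o["pixels"].sum()>50]
        ms.append(solid(min(L,key=lambda q:np.hypot(*(np.array(np.nonzero(q)).mean(1)[::-1]-px)))))
    print("pot",fit(list(D.values()),ms,"pot",p0))
rel([.476,.051,.18],down(14.9))
```

```text
[0.44839547 0.33352161 0.18010334] [ 25.  29.  95.  -0.  55. 100.]
scoop (array([0.53385193, 0.35789045, 0.27628536]), np.float64(0.12334327873510725))
[[0.589, 0.202, 0.034], [0.581, 0.231, 0.025]]
bowl (array([0.56932897, 0.20906684]), np.float64(0.5416606975336312))
pot (array([ 0.55225898, -0.04953707]), np.float64(0.5555555555555556))
pot (array([0.47642141, 0.05133145]), np.float64(0.2464669018545893))
pot (array([ 0.46339672, -0.11156269]), np.float64(0.07870304963866803))
rel [-0.0451, 0.2799, -0.0025] [0.01, -0.25, -0.01] rows>=6.8
```

Converted, 0.28 m / 0.6 = 0.4667, 0.27 m / 0.6 = 0.45.

Emit:
play_rows:
  motion:
    - [[-0.01, 0.0617, 0, 0, 0, 0], [-0.02, 0.1283, 0, 0, 0, 0], [-0.0317, 0.195, 0, 0, 0, 0], [-0.0417, 0.2617, 0.0333, 0, 0, 0], [-0.0533, 0.3283, 0.0667, 0, 0, 0], [-0.065, 0.395, 0.1, 0, 0, 0], [-0.0733, 0.45, 0.125, 0, 0, 0], [-0.0758, 0.4667, 0.1333, 0, 0, 0]]
  fingers: 0.087

```text
time_s: 14.98
position: [0.4763, 0.0472, 0.0962]
tcp_rot: [[0.967, 0.254, 0.004], [0.254, -0.967, 0.001], [0.004, 0.0, -1.0]]
force: [-0.1, 0.0, -0.6]
opening: 0.979
grasp_force: 0.0
```

```bash
cat >> h.py <<'E'
def weigh(n=10):
    F=[]
    for _ in range(n): imaging.capture("side"); F.append(bot.read_state()["force"])
    F=np.array(F); print("force",F.mean(0).round(2),"se",(F.std(0)/n**.5).round(2))
E
python3 - <<'E'
from h import *
weigh(4)
s=bot.read_state(); print(s["position"],s["opening"],s["joint_positions"].round(0))
rel([.4762,.0515,.026],down(14.9))
d=imaging.capture("wrist"); im=d["frame"][:,:,::-1].copy()
for p in ([.5525,-.049,0],[.4762,.0513,0],[.4635,-.112,0]):
    for P in MODEL["pot"]:
        h=cv2.convexHull(proj(d,P+[p[0],p[1],0]).astype(np.float32)); cv2.polylines(im,[h.astype(int)],True,(0,255,0),1)
cv2.imwrite("pics/w2.png",im)
E
```

```text
force [ 0.46  0.19 -0.28] se [0.27 0.64 0.32]
[0.47619884 0.05085725 0.09781647] 0.996573636229154 [ -7.  33. 110.   0.  37.  68.]
rel [-0.0002, -0.0006, 0.0718] [-0.03, -0.28, -0.09] rows>=1.7
```

View pics/w2.png

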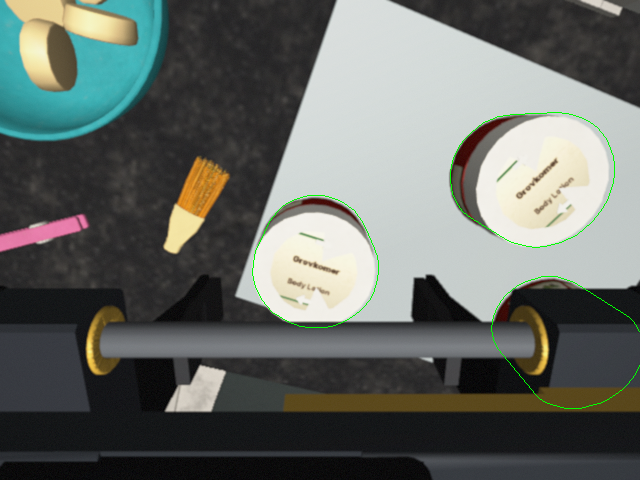

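Converted, 0.071 m / 0.6 = 0.1183, 0.066 m / 0.6 = 0.11.

Emit:
play_rows:
  motion:
    - [[0, 0, 0.0333, 0, 0, 0], [0, 0, 0.0667, 0, 0, 0], [0, 0, 0.0917, 0, 0, 0], [0, 0, 0.11, 0, 0, 0], [0, 0, 0.1183, 0, 0, 0], [0, 0, 0.1183, 0, 0, 0]]

```text
time_s: 15.73
position: [0.4762, 0.0525, 0.0266]
tcp_rot: [[0.966, 0.259, 0.004], [0.259, -0.966, 0.002], [0.004, -0.0, -1.0]]
force: [0.1, 0.5, -0.3]
opening: 1.0
grasp_force: 0.0
```

Emit:
play_rows:
  motion:
    - [[0, 0, 0, 0, 0, 0], [0, 0, 0, 0, 0, 0], [0, 0, 0, 0, 0, 0], [0, 0, 0, 0, 0, 0], [0, 0, 0, 0, 0, 0], [0, 0, 0, 0, 0, 0]]
  fingers: 0.05

```text
time_s: 16.23
position: [0.4768, 0.0513, 0.0276]
tcp_rot: [[0.966, 0.257, 0.006], [0.257, -0.966, 0.002], [0.006, 0.0, -1.0]]
force: [-0.7, 3.1, 5.9]
opening: 0.774
grasp_force: 30.0
```

Converted, -0.035 m / 0.6 = -0.0583, -0.03 m / 0.6 = -0.05.

Emit:
play_rows:
  motion:
    - [[0, 0, -0.0067, 0, 0, 0], [0, 0, -0.02, 0, 0, 0], [0, 0, -0.0367, 0, 0, 0], [0, 0, -0.05, 0, 0, 0], [0, 0, -0.0583, 0, 0, 0], [0, 0, -0.0583, 0, 0, 0]]

```text
time_s: 16.73
position: [0.4772, 0.0509, 0.0633]
tcp_rot: [[0.966, 0.257, 0.008], [0.257, -0.966, 0.001], [0.008, 0.001, -1.0]]
force: [0.5, 0.4, -2.3]
opening: 0.774
grasp_force: 30.0
```

Run:
```python
from h import *
weigh(14); s=bot.read_state(); print(s["position"],s["opening"]*87,s["grasp_force"],s["tau"].round(2))
```

```text
force [-0.28  0.06 -2.63] se [0.11 0.14 0.12]
[0.47635108 0.05103742 0.06179969] 67.28506626395156 29.99237305135466 [ -0.   -38.87  -6.46   0.04  -0.07   0.  ]
```

Converted, 0.0345 m / 0.6 = 0.0575, 0.034 m / 0.6 = 0.0567.

Emit:
play_rows:
  motion:
    - [[0, 0, 0.0133, 0, 0, 0], [0, 0, 0.0283, 0, 0, 0], [0, 0, 0.0417, 0, 0, 0], [0, 0, 0.0517, 0, 0, 0], [0, 0, 0.0567, 0, 0, 0], [0, 0, 0.0575, 0, 0, 0], [0, 0, 0.0575, 0, 0, 0], [0, 0, 0.0575, 0, 0, 0]]

```text
time_s: 18.1
position: [0.4758, 0.0511, 0.0275]
tcp_rot: [[0.966, 0.257, 0.004], [0.257, -0.966, 0.001], [0.004, -0.001, -1.0]]
force: [-2.1, -0.1, 5.7]
opening: 0.775
grasp_force: 30.0
```

Emit:
play_rows:
  motion:
    - [[0, 0, 0, 0, 0, 0], [0, 0, 0, 0, 0, 0], [0, 0, 0, 0, 0, 0], [0, 0, 0, 0, 0, 0], [0, 0, 0, 0, 0, 0]]
  fingers: 0.087

```text
time_s: 18.52
position: [0.4767, 0.0511, 0.0273]
tcp_rot: [[0.966, 0.257, 0.005], [0.257, -0.966, 0.001], [0.005, 0.0, -1.0]]
force: [0.0, -0.3, 0.6]
opening: 0.982
grasp_force: 0.0
```

Emit:
play_rows:
  motion:
    - [[0, 0, -0.0167, 0, 0, 0], [0, 0, -0.05, 0, 0, 0], [0, 0, -0.0917, 0, 0, 0], [0, 0, -0.1333, 0, 0, 0], [0, 0, -0.1667, 0, 0, 0], [0, 0, -0.1667, 0, 0, 0], [0, 0, -0.1667, 0, 0, 0]]

```text
time_s: 19.1
position: [0.4768, 0.0509, 0.1289]
tcp_rot: [[0.966, 0.257, 0.009], [0.257, -0.966, 0.001], [0.009, 0.001, -1.0]]
force: [0.4, 0.2, 0.5]
opening: 0.995
grasp_force: 0.0
```

Run:
```python
from h import *
weigh(5); s=bot.read_state(); print(s["position"],s["opening"]*87)
rel([.5525,-.049,.1],down(14.9))
```

```text
force [-0.3  -0.11 -0.12] se [0.11 0.19 0.08]
[0.4752076  0.05101741 0.12635717] 87.24661575442933
rel [0.0489, 0.1165, 0.0264] [-0.06, -0.16, -0.01] rows>=3.1
```

Converted, 0.1165 m / 0.6 = 0.1942, 0.08 m / 0.6 = 0.1333.

Emit:
play_rows:
  motion:
    - [[0.015, 0.0333, 0, 0, 0, 0], [0.0333, 0.0833, 0.0083, 0, 0, 0], [0.055, 0.1333, 0.0167, 0, 0, 0], [0.0733, 0.175, 0.0333, 0, 0, 0], [0.0817, 0.1942, 0.0433, 0, 0, 0], [0.0817, 0.1942, 0.0433, 0, 0, 0], [0.0817, 0.1942, 0.0433, 0, 0, 0]]

```text
time_s: 19.93
position: [0.5518, -0.0485, 0.1003]
tcp_rot: [[0.967, 0.256, 0.001], [0.256, -0.967, 0.003], [0.002, -0.003, -1.0]]
force: [-0.7, 0.0, -0.1]
opening: 0.999
grasp_force: 0.0
```

Run:
```python
from h import *
rel([.5525,-.049,.0265],down(14.9)); print(bot.read_state()["position"])
```

```text
rel [0.0004, 0.0008, 0.0738] [-0.15, -0.09, -0.07] rows>=1.8
[ 0.55184928 -0.04853305  0.1003378 ]
```

Converted, 0.0735 m / 0.6 = 0.1225, 0.069 m / 0.6 = 0.115.

Emit:
play_rows:
  motion:
    - [[0, 0, 0.0333, 0, 0, 0], [0, 0, 0.0667, 0, 0, 0], [0, 0, 0.095, 0, 0, 0], [0, 0, 0.115, 0, 0, 0], [0, 0, 0.1225, 0, 0, 0], [0, 0, 0.1225, 0, 0, 0]]

```text
time_s: 20.43
position: [0.5523, -0.0476, 0.0273]
tcp_rot: [[0.966, 0.258, 0.002], [0.258, -0.966, 0.002], [0.002, -0.002, -1.0]]
force: [0.1, -0.2, 0.5]
opening: 0.997
grasp_force: 0.0
```

Emit:
play_rows:
  motion:
    - [[0, 0, 0, 0, 0, 0], [0, 0, 0, 0, 0, 0], [0, 0, 0, 0, 0, 0], [0, 0, 0, 0, 0, 0], [0, 0, 0, 0, 0, 0], [0, 0, 0, 0, 0, 0]]
  fingers: 0.05

```text
time_s: 20.93
position: [0.5543, -0.0489, 0.029]
tcp_rot: [[0.966, 0.257, 0.006], [0.257, -0.966, 0.001], [0.006, 0.0, -1.0]]
force: [-0.6, 1.1, 5.3]
opening: 0.776
grasp_force: 30.0
```

Converted, -0.035 m / 0.6 = -0.0583, -0.03 m / 0.6 = -0.05.

Emit:
play_rows:
  motion:
    - [[0, 0, -0.0067, 0, 0, 0], [0, 0, -0.02, 0, 0, 0], [0, 0, -0.0367, 0, 0, 0], [0, 0, -0.05, 0, 0, 0], [0, 0, -0.0583, 0, 0, 0], [0, 0, -0.0583, 0, 0, 0]]

```text
time_s: 21.43
position: [0.5546, -0.0493, 0.0648]
tcp_rot: [[0.966, 0.257, 0.008], [0.257, -0.966, 0.0], [0.008, 0.002, -1.0]]
force: [0.0, 0.3, -1.2]
opening: 0.773
grasp_force: 30.0
```

Run:
```python
from h import *
weigh(12); s=bot.read_state(); print(s["position"],s["opening"]*87,s["grasp_force"],s["tau"].round(2))
```

```text
force [-0.1  -0.2  -0.72] se [0.12 0.13 0.13]
[ 0.55358392 -0.04894796  0.06295104] 67.33122380857104 29.999683499336243 [ -0.   -43.34  -9.39   0.05  -0.06   0.  ]
```

Converted, 0.0345 m / 0.6 = 0.0575, 0.008 m / 0.6 = 0.0133.

Emit:
play_rows:
  motion:
    - [[0, 0, 0.0133, 0, 0, 0], [0, 0, 0.0283, 0, 0, 0], [0, 0, 0.0417, 0, 0, 0], [0, 0, 0.0517, 0, 0, 0], [0, 0, 0.0567, 0, 0, 0], [0, 0, 0.0575, 0, 0, 0], [0, 0, 0.0575, 0, 0, 0], [0, 0, 0.0575, 0, 0, 0]]

```text
time_s: 22.7
position: [0.5529, -0.0487, 0.0289]
tcp_rot: [[0.966, 0.257, 0.003], [0.257, -0.966, 0.002], [0.003, -0.001, -1.0]]
force: [-1.5, 0.7, 5.8]
opening: 0.775
grasp_force: 30.0
```

A is light (0.7 N). Release and go to C.

Emit:
play_rows:
  motion:
    - [[0, 0, 0, 0, 0, 0], [0, 0, 0, 0, 0, 0], [0, 0, 0, 0, 0, 0], [0, 0, 0, 0, 0, 0], [0, 0, 0, 0, 0, 0]]
  fingers: 0.087

```text
time_s: 23.12
position: [0.5539, -0.0489, 0.0284]
tcp_rot: [[0.966, 0.257, 0.005], [0.257, -0.966, 0.001], [0.005, -0.0, -1.0]]
force: [-0.9, 0.8, 0.6]
opening: 0.986
grasp_force: 0.0
```

Emit:
play_rows:
  motion:
    - [[0, 0, -0.0167, 0, 0, 0], [0, 0, -0.05, 0, 0, 0], [0, 0, -0.0917, 0, 0, 0], [0, 0, -0.125, 0, 0, 0], [0, 0, -0.1333, 0, 0, 0], [0, 0, -0.1333, 0, 0, 0], [0, 0, -0.1333, 0, 0, 0]]

```text
time_s: 23.7
position: [0.5532, -0.049, 0.1087]
tcp_rot: [[0.966, 0.257, 0.005], [0.257, -0.966, 0.001], [0.005, 0.0, -1.0]]
force: [1.1, -0.3, -0.3]
opening: 1.004
grasp_force: 0.0
```

Run:
```python
from h import *
s=bot.read_state(); print(s["position"],s["opening"]*87)
rel([.4635,-.112,.1],down(14.9))
```

```text
[ 0.55323167 -0.04896486  0.10874694] 87.38803420583795
rel [-0.103, 0.0379, 0.0082] [0.0, -0.31, -0.01] rows>=2.6
```

Converted, -0.103 m / 0.6 = -0.1717, -0.09 m / 0.6 = -0.15.

Emit:
play_rows:
  motion:
    - [[-0.025, 0.01, 0, 0, 0, 0], [-0.0667, 0.025, 0, 0, 0, 0], [-0.1167, 0.0433, 0.005, 0, 0, 0], [-0.15, 0.055, 0.01, 0, 0, 0], [-0.1717, 0.0633, 0.0133, 0, 0, 0], [-0.1717, 0.0633, 0.0133, 0, 0, 0], [-0.1717, 0.0633, 0.0133, 0, 0, 0]]

```text
time_s: 24.28
position: [0.4628, -0.1122, 0.0991]
tcp_rot: [[0.967, 0.255, 0.003], [0.255, -0.967, 0.003], [0.003, -0.002, -1.0]]
force: [0.4, -0.5, 0.3]
opening: 1.002
grasp_force: 0.0
```

Run:
```python
from h import *
rel([.4635,-.112,.0265],down(14.9)); print(bot.read_state()["position"])
```

```text
rel [0.0005, 0.0001, 0.0726] [-0.11, -0.2, -0.11] rows>=1.7
[ 0.46282591 -0.11221419  0.09909074]
```

Converted, 0.0725 m / 0.6 = 0.1208, 0.068 m / 0.6 = 0.1133.

Emit:
play_rows:
  motion:
    - [[0, 0, 0.0333, 0, 0, 0], [0, 0, 0.0667, 0, 0, 0], [0, 0, 0.0933, 0, 0, 0], [0, 0, 0.1133, 0, 0, 0], [0, 0, 0.1208, 0, 0, 0], [0, 0, 0.1208, 0, 0, 0]]

```text
time_s: 24.78
position: [0.4643, -0.1114, 0.0263]
tcp_rot: [[0.966, 0.258, 0.003], [0.258, -0.966, 0.002], [0.004, -0.001, -1.0]]
force: [-0.5, -0.8, -0.9]
opening: 0.999
grasp_force: 0.0
```

Emit:
play_rows:
  motion:
    - [[0, 0, 0, 0, 0, 0], [0, 0, 0, 0, 0, 0], [0, 0, 0, 0, 0, 0], [0, 0, 0, 0, 0, 0], [0, 0, 0, 0, 0, 0], [0, 0, 0, 0, 0, 0]]
  fingers: 0.05

```text
time_s: 25.28
position: [0.4645, -0.1122, 0.0282]
tcp_rot: [[0.966, 0.257, 0.006], [0.257, -0.966, 0.001], [0.006, 0.001, -1.0]]
force: [0.3, 1.0, 4.5]
opening: 0.775
grasp_force: 30.0
```

Converted, -0.035 m / 0.6 = -0.0583, -0.03 m / 0.6 = -0.05.

Emit:
play_rows:
  motion:
    - [[0, 0, -0.0067, 0, 0, 0], [0, 0, -0.02, 0, 0, 0], [0, 0, -0.0367, 0, 0, 0], [0, 0, -0.05, 0, 0, 0], [0, 0, -0.0583, 0, 0, 0], [0, 0, -0.0583, 0, 0, 0]]

```text
time_s: 25.78
position: [0.4647, -0.1125, 0.0641]
tcp_rot: [[0.966, 0.257, 0.008], [0.257, -0.966, 0.0], [0.007, 0.002, -1.0]]
force: [0.2, 0.3, -2.2]
opening: 0.776
grasp_force: 30.0
```

Run:
```python
from h import *
weigh(12); s=bot.read_state(); print(s["position"],s["opening"]*87,s["grasp_force"],s["tau"].round(2))
```

```text
force [ 0.08 -0.16 -0.84] se [0.07 0.12 0.18]
[ 0.46379217 -0.1121163   0.06241191] 67.35223015395366 29.999818816540937 [ -0.   -38.04  -6.23   0.05  -0.04   0.  ]
```

Converted, 0.0345 m / 0.6 = 0.0575, 0.008 m / 0.6 = 0.0133.

Emit:
play_rows:
  motion:
    - [[0, 0, 0.0133, 0, 0, 0], [0, 0, 0.0283, 0, 0, 0], [0, 0, 0.0417, 0, 0, 0], [0, 0, 0.0517, 0, 0, 0], [0, 0, 0.0567, 0, 0, 0], [0, 0, 0.0575, 0, 0, 0], [0, 0, 0.0575, 0, 0, 0], [0, 0, 0.0575, 0, 0, 0]]

```text
time_s: 27.05
position: [0.4633, -0.1118, 0.0282]
tcp_rot: [[0.966, 0.257, 0.004], [0.257, -0.966, 0.002], [0.004, -0.001, -1.0]]
force: [-1.3, 0.6, 5.8]
opening: 0.774
grasp_force: 30.0
```

C is light too, so B is the full one. Going back for B.

Emit:
play_rows:
  motion:
    - [[0, 0, 0, 0, 0, 0], [0, 0, 0, 0, 0, 0], [0, 0, 0, 0, 0, 0], [0, 0, 0, 0, 0, 0], [0, 0, 0, 0, 0, 0]]
  fingers: 0.087

```text
time_s: 27.47
position: [0.4641, -0.1121, 0.0279]
tcp_rot: [[0.966, 0.257, 0.005], [0.257, -0.966, 0.001], [0.005, -0.0, -1.0]]
force: [1.0, -0.2, 0.8]
opening: 0.98
grasp_force: 0.0
```

Converted, -0.08 m / 0.6 = -0.1333, -0.075 m / 0.6 = -0.125.

Emit:
play_rows:
  motion:
    - [[0, 0, -0.0167, 0, 0, 0], [0, 0, -0.05, 0, 0, 0], [0, 0, -0.0917, 0, 0, 0], [0, 0, -0.125, 0, 0, 0], [0, 0, -0.1333, 0, 0, 0], [0, 0, -0.1333, 0, 0, 0], [0, 0, -0.1333, 0, 0, 0]]

```text
time_s: 28.05
position: [0.4636, -0.1122, 0.1083]
tcp_rot: [[0.966, 0.257, 0.006], [0.257, -0.966, 0.001], [0.006, 0.0, -1.0]]
force: [-0.8, -0.1, 0.3]
opening: 1.0
grasp_force: 0.0
```

Run:
```python
from h import *
s=bot.read_state(); print(s["position"],s["opening"]*87)
rel([.4764,.051,.1],down(14.9))
```

```text
[ 0.46358219 -0.1121648   0.10826568] 87.01525230956176
rel [0.0543, -0.1544, 0.0085] [0.02, -0.32, -0.0] rows>=3.9
```

Converted, -0.1545 m / 0.6 = -0.2575, 0.006 m / 0.6 = 0.01.

Emit:
play_rows:
  motion:
    - [[0.01, -0.0283, 0, 0, 0, 0], [0.0283, -0.0833, 0, 0, 0, 0], [0.0483, -0.1417, 0.005, 0, 0, 0], [0.0683, -0.2, 0.01, 0, 0, 0], [0.0833, -0.2417, 0.0133, 0, 0, 0], [0.09, -0.2575, 0.0133, 0, 0, 0], [0.09, -0.2575, 0.0133, 0, 0, 0], [0.09, -0.2575, 0.0133, 0, 0, 0]]

```text
time_s: 28.72
position: [0.4759, 0.0509, 0.0996]
tcp_rot: [[0.966, 0.259, 0.004], [0.259, -0.966, 0.001], [0.004, -0.0, -1.0]]
force: [-0.1, -0.1, -0.1]
opening: 0.997
grasp_force: 0.0
```

Run:
```python
from h import *
rel([.4764,.051,.0265],down(14.9)); print(bot.read_state()["position"])
```

```text
rel [0.0002, 0.0001, 0.0731] [-0.01, -0.22, 0.08] rows>=1.8
[0.47587416 0.05093475 0.0996298 ]
```

Emit:
play_rows:
  motion:
    - [[0, 0, 0.0333, 0, 0, 0], [0, 0, 0.0667, 0, 0, 0], [0, 0, 0.0933, 0, 0, 0], [0, 0, 0.1133, 0, 0, 0], [0, 0, 0.1217, 0, 0, 0], [0, 0, 0.1217, 0, 0, 0]]

```text
time_s: 29.22
position: [0.476, 0.0496, 0.0262]
tcp_rot: [[0.967, 0.255, 0.003], [0.255, -0.967, 0.002], [0.003, -0.001, -1.0]]
force: [0.3, -0.8, -0.1]
opening: 1.0
grasp_force: 0.0
```

Emit:
play_rows:
  motion:
    - [[0, 0, 0, 0, 0, 0], [0, 0, 0, 0, 0, 0], [0, 0, 0, 0, 0, 0], [0, 0, 0, 0, 0, 0], [0, 0, 0, 0, 0, 0], [0, 0, 0, 0, 0, 0]]
  fingers: 0.05

```text
time_s: 29.72
position: [0.477, 0.051, 0.0281]
tcp_rot: [[0.966, 0.257, 0.006], [0.257, -0.966, 0.001], [0.007, 0.001, -1.0]]
force: [-0.4, -1.6, 4.6]
opening: 0.775
grasp_force: 30.0
```

Converted, -0.16 m / 0.6 = -0.2667, -0.006 m / 0.6 = -0.01.

Emit:
play_rows:
  motion:
    - [[0, 0, -0.01, 0, 0, 0], [0, 0, -0.0333, 0, 0, 0], [0, 0, -0.075, 0, 0, 0], [0, 0, -0.125, 0, 0, 0], [0, 0, -0.175, 0, 0, 0], [0, 0, -0.225, 0, 0, 0], [0, 0, -0.2583, 0, 0, 0], [0, 0, -0.2667, 0, 0, 0]]

```text
time_s: 30.38
position: [0.4772, 0.051, 0.1906]
tcp_rot: [[0.966, 0.258, 0.011], [0.258, -0.966, 0.001], [0.011, 0.002, -1.0]]
force: [1.0, 0.2, -3.4]
opening: 0.775
grasp_force: 30.0
```

Run:
```python
from h import *
weigh(5); s=bot.read_state(); print(s["position"],s["opening"]*87,s["grasp_force"])
rel([.565,.208,.19],down(14.9))
```

```text
force [-0.14  0.13 -2.42] se [0.27 0.29 0.17]
[0.47429075 0.05106926 0.18578585] 67.4297836419291 29.999705498667026
rel [0.128, -0.1283, -0.0038] [-0.09, -0.09, -0.0] rows>=4.3
```

Converted, -0.13 m / 0.6 = -0.2167, -0.002 m / 0.6 = -0.0033.

Emit:
play_rows:
  motion:
    - [[0.0133, -0.0167, 0, 0, 0, 0], [0.045, -0.05, 0, 0, 0, 0], [0.0833, -0.0933, -0.0033, 0, 0, 0], [0.12, -0.135, -0.0067, 0, 0, 0], [0.1533, -0.1717, -0.0067, 0, 0, 0], [0.1783, -0.2, -0.0067, 0, 0, 0], [0.1917, -0.215, -0.0067, 0, 0, 0], [0.1933, -0.2167, -0.0067, 0, 0, 0]]

```text
time_s: 31.3
position: [0.5544, 0.208, 0.19]
tcp_rot: [[0.966, 0.259, 0.003], [0.259, -0.966, 0.001], [0.003, -0.001, -1.0]]
force: [-0.3, -0.5, -3.0]
opening: 0.777
grasp_force: 30.0
```

Emit:
play_rows:
  motion:
    - [[0, 0, 0, 0, 0, 0], [0, 0, 0, 0, 0, 0], [0, 0, 0, 0, 0, 0], [0, 0, 0, 0, 0, 0], [0, 0, 0, 0, 0, 0], [0, 0, 0, 0, 0, 0]]

```text
time_s: 31.8
position: [0.5543, 0.2056, 0.1922]
tcp_rot: [[0.967, 0.256, 0.005], [0.256, -0.967, 0.001], [0.005, 0.0, -1.0]]
force: [-0.6, 0.5, -2.1]
opening: 0.774
grasp_force: 30.0
```

Run:
```python
from h import *
s=bot.read_state(); print(s["position"],s["qvel"].round(2),s["grasp_force"])
A=imaging.capture("scene"); B=imaging.capture("side")
cv2.imwrite("pics/f.png",np.hstack([cv2.resize(A["frame"][120:400,130:480,::-1],(400,320)),cv2.resize(B["frame"][150:430,150:500,::-1],(400,320))]))
```

```text
[0.55431051 0.20564278 0.19221031] [ 0.27  0.02 -0.34  0.02  0.02  0.09] 29.99972136098222
```

View pics/f.png

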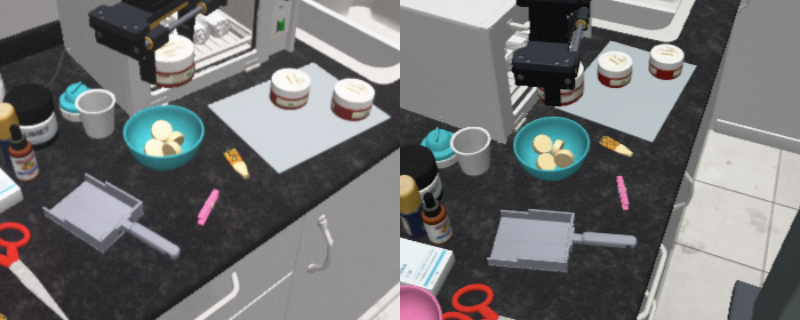

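The picture shows the pot held over the bowl (left view, 175,60), all four discs in the bowl, the empty scoop flat on the worktop, and the other two pots upright on the mat.

Emit:
play_rows:
  motion:
    - [[0, 0, 0, 0, 0, 0], [0, 0, 0, 0, 0, 0], [0, 0, 0, 0, 0, 0], [0, 0, 0, 0, 0, 0], [0, 0, 0, 0, 0, 0], [0, 0, 0, 0, 0, 0], [0, 0, 0, 0, 0, 0], [0, 0, 0, 0, 0, 0]]

```text
time_s: 32.57
position: [0.5544, 0.2064, 0.1919]
tcp_rot: [[0.966, 0.257, 0.005], [0.257, -0.966, 0.001], [0.005, -0.0, -1.0]]
force: [-0.7, -0.0, -2.1]
opening: 0.779
grasp_force: 30.0
```

```bash
python3 -c "
from rig import bot
print(bot.read_state()['position'],bot.hand_in())"
```

```text
the job is handed in; nothing more can be done
[0.55438058 0.2063551  0.19194607] None
```

The job is handed in at about 33 s (no verdict was returned): all four discs are in the bowl, the scoop is flat on the worktop and let go, the two light pots (0.7 and 0.8 N lifted) stand upright on the mat, and the full pot (about 2.5 N) is held upright and still over the bowl, its underside about 165 mm up.

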